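Stopper the glue jar

TASK

The squat white glue jar has been left open. Take the large rubber stopper by its knob and lower it, without dropping it, into that jar's neck until its flange sits fully home on the rim, then let go. Leave the jar standing where it is, and do not disturb the small stopper or the tall metal solvent can.

Things in the scene. Friction and masses are not known exactly. Their poses are not given: they have to be found in the camera images.
- large_stopper_knob (a point): Large dark grey rubber stopper, 120 g, upright on its narrow foot, 90 mm tall: taper 40 mm high, 44 mm across at the foot, 60 at its top; then a flange 78 mm across, 10 thick; then a round knob (the grip) 32 mm across, 40 high. Point: on the axis at mid-height of the knob, 20 mm above the flange's top, 30 above its underside, 70 above the foot. z is the axis, up; yaw means nothing.
- jar_mouth (a point): Squat white plastic glue jar, open, loose, 0.8 kg, 120 mm across, 110 tall. Its round neck is 78 mm across outside, 66 inside, straight for 22 mm below the rim, wider below. Point: centre of the mouth at rim height, 110 mm above the bench; z up. With the large stopper home (flange on the rim, taper 40 mm down the neck) the knob point is 30 mm above this point.
- small_stopper_knob (a point): Small dark grey rubber stopper of the same shape, upright, 62 mm tall, flange 44 mm across, knob 20 mm across; it belongs to the solvent can and would fall through the jar's neck. Point: on its axis at mid-height of the knob, 47 mm above its foot. Not to be disturbed.
- can_mouth (a point): The tall bare-metal solvent can, open, loose, 84 mm across and 150 mm tall, with a narrow neck 44 mm across outside. This point is the centre of its mouth at the height of its rim. Not to be disturbed.
Things that resemble listed ones, but are neither listed nor needed, are in the scene too. What is shaped like the part that bears jar_mouth but pink is not meant.

How it is judged:
By the outcome, as a careful person would: the job done as asked, in the order asked, and still so for the second after the job is handed in, with the robot touching nothing.
It also fails if it takes over 43 s, if anything falls off the work surface, if the arm or the gripper's body presses on something with over 40 N, if the wrist force passes 120 N, or if a joint passes its speed limit or range.

ROBOT

A 6-joint arm with a two-finger parallel gripper is mounted at the origin on the work surface. World frame = base frame: x ahead of the robot, y to its left, z up, the work surface at z = 0. Lengths are in m, angles in rad, forces in N, time in s.
With the tool pointing down it reaches from about 0.35 to 0.775 m from the base axis. Payload 5.5 kg.
Tool frame: the origin (TCP) lies at the very end of the fingers, on their centre line; the grasp point (between the pads) lies 19 mm behind it (env.pinch_z is the distance from the TCP to the grasp point, in m); z points along the fingers, y is the line along which they close (so a half turn about z gives the same grasp; the last joint's range is limited). The gripper opens to 85 mm and grips with 20 to 120 N. Pads are 22 mm wide; open, the fingers measure 114 mm over their backs; the gripper's body (76 mm by 85 mm) begins 54 mm behind the grasp point. The pads swing forward as they close: fully open they stand 13 mm farther back than shut.
Start: joints at [-1.375, 0.313, 0.046, 1.304, 0, 1.431], TCP at [0.189, -0.543, 0.231] pointing down, gripper open.
Joint ranges: [-2.76, 2.76], [-0.86, 1.69], [-1.03, 1.26], [-2.2, 2.34], [-1.47, 1.5], [-3.14, 3.14]. Speed limits (rad/s): [2.57, 2.57, 3.14, 3.14, 3.14, 3.14].

INTERFACE

Orientations are given as a rotation vector (axis times angle).
In Python, from workcell import env gives the robot as it stands.
- The arm moves only by the tool send_rows, never from a script. Its arguments are lists of equal length, an entry for each row: "slide": the shift along the tool's x, y, z each as a share of 400 mm, from -1 to 1, a list of three; "angular": the turn, a rotation vector about the tool's x, y, z each as a share of 60 degrees, from -1 to 1, a list of three. In form: {"slide": [[dx, dy, dz], ...], "angular": [[ax, ay, az], ...]}. A call has 1 to 10 rows; each row is the pose to reach, as a shift and turn from the pose commanded when the call began, along the tool's axes at that moment; what a row does not reach only later rows make up. A row lasts 1/10 s, in which the tool goes at most 50 mm and 8.59 degrees, less where a joint would pass 70% of its speed; a pose out of reach is approached as far as the arm can. A call with a number of a shift or a turn outside -1 to 1 is refused whole. A call with a gripper value outside its range is refused whole. "hand" is the opening, from 0 (shut) to 1 (fully open), set as the call begins (left out, the last holds). The fingers move at their own pace and stop on an object; "squeeze" is the grip in N (left out, the last holds). Time passes only in rows, so rows that repeat a pose let the fingers close. It gives the time, the measured TCP pose, the force, the opening and the grip force at its end, in the units of the state.
- env.get_obs(): the state, without advancing time (a new reading comes with each control period).
- env.grab_frame(name): name is "scene" or "top"; returns the picture (420x560x3 uint8, red, green, blue); there is no depth.
- env.camera_info(name): a dict with "fovy" (degrees; the focal length in pixels is half the picture's height over the tangent of half this angle, whatever the lens; pixels are square), "cx", "cy" (the principal point, pixels), "origin" and "attitude" of the camera in the world. Camera axes: x right, y down, z forward; pixel columns grow to the right and rows downward; lengths in m; the calibration is good to about 2 mm. A picture is of the moment at which its call begins. camera_info takes no time and is no camera call.
- env.job_done(): hands the job in; it is judged then, once.
The state is a dict: "clock": time; "q": joint angles; "qvel": joint speeds; "tau": joint torques, N m; "ee_pos": TCP position; "orientation": TCP orientation; "force": force on the tool from outside, world axes, zero at the start; "wrist_torque": the same for the moment, N m; "opening": opening from 0.0 (shut) to 1.0 (fully open); "finger_force": force on a finger pad.
Only numpy, scipy, OpenCV 4.12 (cv2) and the standard library are available. Lean on these libraries where they do the work, as an engineer would, in place of code of your own. Each camera call takes 0.05 s, during which the arm holds its last target. There are 200 camera calls.

## Working session

There is one attempt and no reset: what is moved stays moved. The work goes in short steps, Python scripts to look and compute and a tool call to move; the robot and the scene stay as the last step left them, time stands still between calls to the robot, and variables do not carry over. Pictures are saved under pics/ and viewed, at most 10 in all, crops included, and the job is handed in when it is done.

Besides the shell and the picture viewer there is one more tool, called after "Request:" as a command line: name --argument value ..., lists and objects as JSON in quotes. send_rows: Moves the arm, as the interface text tells. Shift numbers are shares of 400 mm and turn numbers shares of 60 degrees, none past 1 either way. Its arguments: {"type":"object","properties":{"slide":{"type":"array","items":{"type":"array","items":{"type":"number","minimum":-1,"maximum":1}}},"angular":{"type":"array","items":{"type":"array","items":{"type":"number","minimum":-1,"maximum":1}}},"hand":{"type":"number"},"squeeze":{"type":"number"}},"required":["slide","angular"]}

```bash
mkdir -p pics; python3 - <<'E'
from workcell import env
import cv2
for n in("scene","top"):
    print(n,env.camera_info(n)); cv2.imwrite(f"pics/{n}0.png",env.grab_frame(n)[:,:,::-1])
print(env.get_obs(),env.pinch_z)
E
```

```text
scene {'fovy': 51.64545145536365, 'cx': 274.05808430853943, 'cy': 207.9686839488527, 'origin': array([ 1.1594739 , -0.34299793,  0.67175371]), 'attitude': array([-1.96788162, -1.19482657,  0.54870868])}
top {'fovy': 51.31557187973843, 'cx': 285.9463886072384, 'cy': 207.706769362267, 'origin': array([ 0.39729154, -0.03059892,  1.03681847]), 'attitude': array([-2.12568473,  2.13581563, -0.15416367])}
{'clock': 0.1, 'q': array([-1.37460363e+00,  3.13890789e-01,  4.51362476e-02,  1.30358747e+00,
       -4.98390552e-06,  1.43119588e+00]), 'qvel': array([ 0.00107735, -0.00358644,  0.0028009 ,  0.00155266,  0.0020994 ,
        0.00219779]), 'tau': array([ 3.85009887e-03, -4.81724596e+01,  2.99243528e+01,  1.27521035e-02,
        1.04051790e-05, -2.73192455e-06]), 'ee_pos': array([ 0.18937785, -0.54246539,  0.23053552]), 'orientation': array([-3.09589379e+00, -5.24729833e-01,  7.64805057e-05]), 'force': array([-0.09935447, -0.47886401, -0.27304272]), 'wrist_torque': array([ 0.03268591, -0.02472339,  0.05309247]), 'finger_force': 0.0, 'opening': 0.9948392519462336} 0.0187
```

View pics/scene0.png

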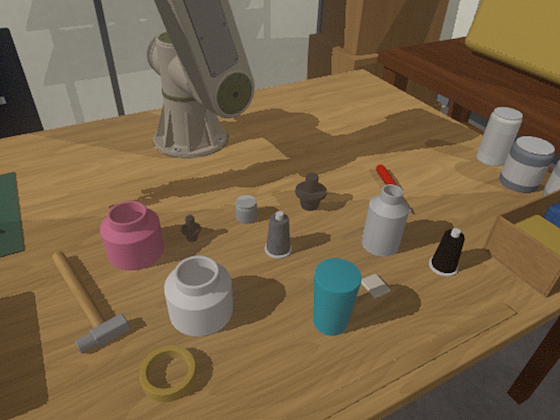

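View pics/top0.png

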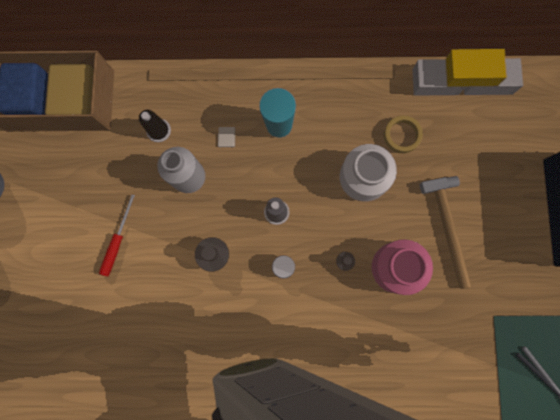

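The scene view shows the large stopper at about (311,190), the white jar's mouth at (197,275), the small stopper at (191,228) and the can at (385,220). In the top view these are at (211,254), (371,167), (345,261) and (173,160). I'll enlarge them to get better pixels.

```bash
python3 - <<'E'
import cv2,numpy as np
s=cv2.imread("pics/scene0.png");t=cv2.imread("pics/top0.png")
def c(i,x,y):
    o=cv2.resize(i[y:y+70,x:x+90],None,fx=4.4,fy=4.2,interpolation=cv2.INTER_CUBIC)
    o=cv2.convertScaleAbs(o,alpha=1.3,beta=20)
    for k in range(0,90,10): cv2.putText(o,str(x+k),(int(k*4.4),8),0,.3,(0,255,255));cv2.line(o,(int(k*4.4),10),(int(k*4.4),16),(0,255,255))
    for k in range(0,70,10): cv2.putText(o,str(y+k),(0,int(k*4.2)),0,.3,(0,255,255));cv2.line(o,(20,int(k*4.2)),(26,int(k*4.2)),(0,255,255))
    return o
cv2.imwrite("pics/c.png",np.vstack([np.hstack([c(s,270,160),c(s,155,250)]),np.hstack([c(t,170,220),c(t,325,135)])]))
E
```

```text
(no output)
```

View pics/c.png

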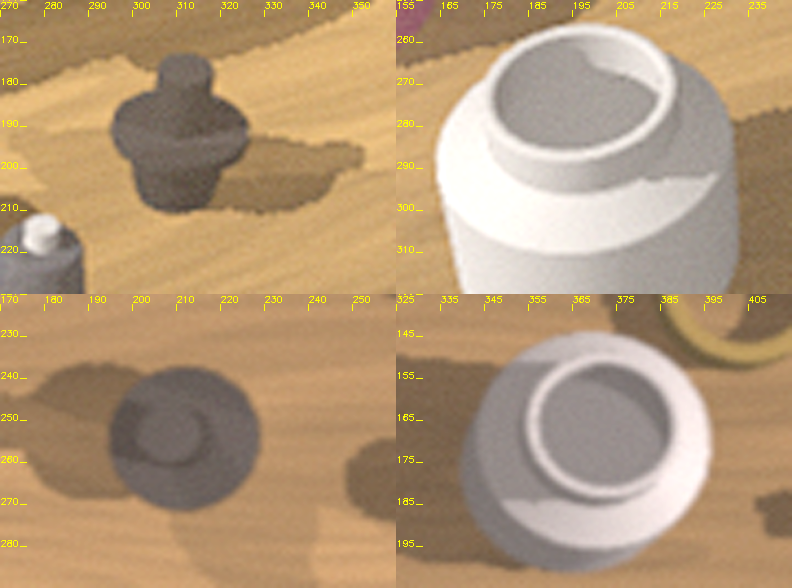

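```bash
cat > h.py <<'E'
import numpy as np
from scipy.spatial.transform import Rotation as R
from workcell import env
def ray(n,u,v):
    c=env.camera_info(n); f=210/np.tan(np.radians(c["fovy"])/2)
    return c["origin"],R.from_rotvec(c["attitude"]).apply([(u-c["cx"])/f,(v-c["cy"])/f,1])
def at(n,u,v,z):
    o,d=ray(n,u,v); return (o+d*(z-o[2])/d[2])[:2].round(4)
def px(n,p):
    c=env.camera_info(n); f=210/np.tan(np.radians(c["fovy"])/2)
    q=R.from_rotvec(c["attitude"]).inv().apply(np.array(p)-c["origin"]); return q[:2]/q[2]*f+[c["cx"],c["cy"]]
E
python3 - <<'E'
from h import *
for a in [("top",208.6,253.1,.09),("top",211.9,254.4,.05),("scene",312.3,176,.09),("scene",310.8,188,.05),
 ("top",371.4,166.7,.11),("scene",197.4,271.9,.11),("top",345,261,.05),("scene",191,219,.06),("top",173,160,.15),("scene",393,193,.15),
 ("top",277,205,.08),("scene",279,215,.09),("top",279,97,.12),("scene",337,272,.12),("top",285,267,.04)]: print(a,at(*a))
# sizes: top rim outer dia and flange dia
print(at("top",354.3,166.7,.11)-at("top",388.4,166.7,.11), at("top",194.5,254,.045)-at("top",229.3,254,.045))
print(env.get_obs()["ee_pos"],R.from_rotvec(env.get_obs()["orientation"]).as_matrix().round(3))
E
```

```text
('top', 208.6, 253.1, 0.09) [0.4518 0.1518]
('top', 211.9, 254.4, 0.05) [0.4511 0.152 ]
('scene', 312.3, 176, 0.09) [0.453  0.1525]
('scene', 310.8, 188, 0.05) [0.4472 0.1554]
('top', 371.4, 166.7, 0.11) [ 0.6362 -0.2023]
('scene', 197.4, 271.9, 0.11) [ 0.6408 -0.2033]
('top', 345, 261, 0.05) [ 0.4351 -0.1471]
('scene', 191, 219, 0.06) [ 0.4407 -0.1488]
('top', 173, 160, 0.15) [0.6435 0.2201]
('scene', 393, 193, 0.15) [0.6512 0.217 ]
('top', 277, 205, 0.08) [0.5581 0.0041]
('scene', 279, 215, 0.09) [0.546  0.0113]
('top', 279, 97, 0.12) [ 0.794  -0.0019]
('scene', 337, 272, 0.12) [0.7589 0.0086]
('top', 285, 267, 0.04) [ 0.4226 -0.0125]
[0.0006 0.0738] [0.0004 0.0791]
[ 0.18937785 -0.54246539  0.23053552] [[ 0.944  0.33  -0.   ]
 [ 0.33  -0.944  0.002]
 [ 0.    -0.002 -1.   ]]
```

```bash
cat >> h.py <<'E'
def go(p,yaw):
    "slide/angular shares to reach p with the tool down and its x axis at yaw"
    o=env.get_obs(); M=R.from_rotvec(o["orientation"])
    T=R.from_euler("z",yaw)*R.from_euler("x",np.pi)
    print("slide",(M.inv().apply(np.array(p)-o["ee_pos"])/.4).round(4),"ang",(np.degrees((M.inv()*T).as_rotvec())/60).round(4))
    print(o["clock"],o["ee_pos"].round(4),o["force"].round(1),o["opening"],o["finger_force"])
E
python3 -c "
from h import *
go([.34,-.14,.24],1.1);go([.4515,.152,.24],1.9)"
```

```text
slide [ 0.6871 -0.8259 -0.0223] ang [-1.300e-03 -7.000e-04 -7.298e-01]
0.1 [ 0.1894 -0.5425  0.2305] [-0.1 -0.5 -0.3] 0.9948392519462336 0.0
slide [ 1.1908 -1.4233 -0.0212] ang [-1.0000e-03 -1.3000e-03 -1.4937e+00]
0.1 [ 0.1894 -0.5425  0.2305] [-0.1 -0.5 -0.3] 0.9948392519462336 0.0
```

Request:
send_rows --slide '[[0.08, -0.09, 0], [0.15, -0.18, -0.01], [0.23, -0.27, -0.01], [0.3, -0.36, -0.01], [0.37, -0.45, -0.02], [0.45, -0.54, -0.02], [0.52, -0.63, -0.02], [0.59, -0.71, -0.02], [0.65, -0.78, -0.02], [0.69, -0.83, -0.02]]' --angular '[[0, 0, -0.08], [0, 0, -0.16], [0, 0, -0.24], [0, 0, -0.32], [0, 0, -0.4], [0, 0, -0.48], [0, 0, -0.56], [0, 0, -0.64], [0, 0, -0.7], [0, 0, -0.73]]' --hand 1 --squeeze 45

```text
clock: 1.1
ee_pos: [0.3407, -0.1362, 0.2392]
orientation: [-2.675, -1.647, -0.0]
force: [0.7, 0.5, 0.1]
opening: 0.998
finger_force: 0.0
```

```bash
python3 -c "
from h import *
go([.4515,.152,.2],1.9)"
```

```text
slide [ 0.768  -0.077   0.0982] ang [-1.000e-04 -4.000e-04 -7.602e-01]
1.1 [ 0.3407 -0.1362  0.2392] [0.7 0.5 0.1] 0.9983851803802399 0.0
```

Request:
send_rows --slide '[[0.1, -0.01, 0.01], [0.2, -0.02, 0.02], [0.3, -0.03, 0.03], [0.4, -0.04, 0.04], [0.5, -0.05, 0.05], [0.6, -0.06, 0.06], [0.68, -0.07, 0.08], [0.74, -0.075, 0.09], [0.768, -0.077, 0.098], [0.768, -0.077, 0.098]]' --angular '[[0, 0, -0.09], [0, 0, -0.18], [0, 0, -0.27], [0, 0, -0.36], [0, 0, -0.45], [0, 0, -0.54], [0, 0, -0.63], [0, 0, -0.7], [0, 0, -0.76], [0, 0, -0.76]]'

```text
clock: 2.1
ee_pos: [0.4522, 0.1504, 0.199]
orientation: [-1.828, -2.553, 0.002]
force: [-0.8, 1.1, 0.4]
opening: 0.997
finger_force: 0.0
```

```bash
python3 -c "
from h import *
go([.4515,.152,.12],1.9);go([.4515,.152,.054],1.9)"
```

```text
slide [ 4.200e-03 -1.000e-04  1.976e-01] ang [-0.0016 -0.0004 -0.0012]
2.1 [0.4522 0.1504 0.199 ] [-0.8  1.1  0.4] 0.9966676548032513 0.0
slide [4.100e-03 1.000e-04 3.626e-01] ang [-0.0016 -0.0004 -0.0012]
2.1 [0.4522 0.1504 0.199 ] [-0.8  1.1  0.4] 0.9966676548032513 0.0
```

Request:
send_rows --slide '[[0.003, 0, 0.06], [0.003, 0, 0.12], [0.003, 0, 0.18], [0.003, 0, 0.23], [0.003, 0, 0.27], [0.003, 0, 0.31], [0.003, 0, 0.335], [0.003, 0, 0.355], [0.003, 0, 0.362], [0.003, 0, 0.362]]' --angular '[[0, 0, 0], [0, 0, 0], [0, 0, 0], [0, 0, 0], [0, 0, 0], [0, 0, 0], [0, 0, 0], [0, 0, 0], [0, 0, 0], [0, 0, 0]]'

```text
clock: 3.1
ee_pos: [0.4521, 0.1502, 0.0553]
orientation: [-1.833, -2.551, 0.0]
force: [0.3, 0.2, -0.3]
opening: 0.999
finger_force: 0.0
```

```bash
python3 -c "
from h import *
import cv2
go([.4515,.152,.054],1.9)
s=env.grab_frame('scene')[100:260,210:410,::-1];t=env.grab_frame('top')[160:320,110:310,::-1]
cv2.imwrite('pics/g1.png',cv2.resize(np.hstack([s,t]),None,fx=2,fy=2,interpolation=2))"
```

```text
slide [0.0048 0.0001 0.0032] ang [-0.0002  0.0001 -0.0042]
3.1 [0.4521 0.1502 0.0553] [ 0.3  0.2 -0.3] 0.9985852770774859 0.0
```

View pics/g1.png

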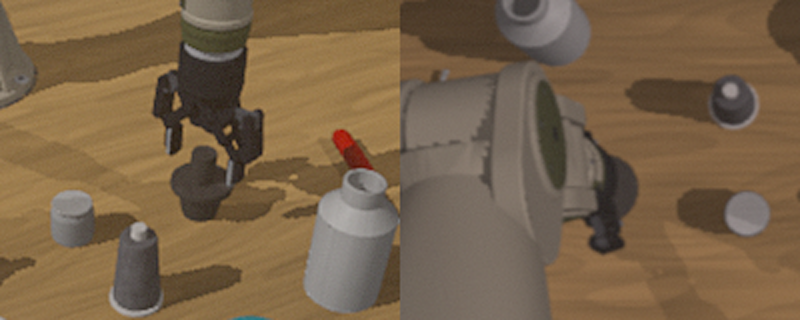

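Both fingers straddle the knob: tips at about (172,150) and (237,185) in the crop, with the knob at (203,160). Closing now.

Request:
send_rows --slide '[[0.004, 0, 0], [0.004, 0, 0], [0.004, 0, 0], [0.004, 0, 0], [0.004, 0, 0], [0.004, 0, 0], [0.004, 0, 0], [0.004, 0, 0], [0.004, 0, 0], [0.004, 0, 0]]' --angular '[[0, 0, 0], [0, 0, 0], [0, 0, 0], [0, 0, 0], [0, 0, 0], [0, 0, 0], [0, 0, 0], [0, 0, 0], [0, 0, 0], [0, 0, 0]]' --hand 0

```text
clock: 4.2
ee_pos: [0.4517, 0.1519, 0.0555]
orientation: [1.832, 2.552, 0.0]
force: [-1.1, 0.5, 6.1]
opening: 0.36
finger_force: 44.7
```

Request:
send_rows --slide '[[0, 0, -0.02], [0, 0, -0.05], [0, 0, -0.09], [0, 0, -0.15], [0, 0, -0.22], [0, 0, -0.3], [0, 0, -0.38], [0, 0, -0.45], [0, 0, -0.5], [0, 0, -0.51]]' --angular '[[0, 0, 0], [0, 0, 0], [0, 0, 0], [0, 0, 0], [0, 0, 0], [0, 0, 0], [0, 0, 0], [0, 0, 0], [0, 0, 0], [0, 0, 0]]'

```text
clock: 5.2
ee_pos: [0.4529, 0.1521, 0.2625]
orientation: [1.83, 2.549, 0.006]
force: [-0.2, 0.9, -1.3]
opening: 0.36
finger_force: 44.7
```

```bash
python3 -c "
from h import *
import cv2
go([.6375,-.2025,.26],1.9)
s=env.grab_frame('scene')[20:180,210:410,::-1];t=env.grab_frame('top')[120:280,170:370,::-1]
cv2.imwrite('pics/g2.png',cv2.resize(np.hstack([s,t]),None,fx=2,fy=2,interpolation=2))"
```

```text
slide [-0.9875  0.154   0.0081] ang [ 0.0049  0.001  -0.0038]
5.2 [0.4529 0.1521 0.2625] [-0.2  0.9 -1.3] 0.36013023608560657 44.71101480592097
```

View pics/g2.png

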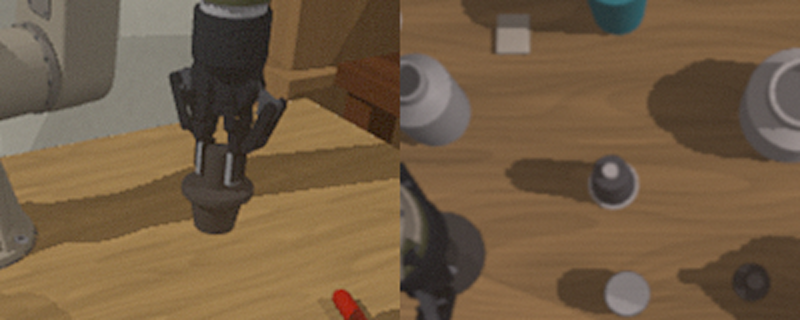

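The stopper hangs upright in the grip: flange at about (217,187) in the crop, foot at (215,230). Next I'll check the in-hand offset and refine the jar with an ellipse fit.

```bash
python3 - <<'E'
from h import *
import cv2
o=env.get_obs();p=o["ee_pos"]
for dz in(-.0055+0.04-.0,-.0055,-.0555+.0): print(dz,px("scene",p+[0,0,dz]))
t=cv2.imread("pics/top0.png",0);s=cv2.imread("pics/scene0.png",0)
for n,im,c0,r in(("top",t,(371.4,166.7),13.),("scene",s,(197.4,271.9),17.)):
    # inner edge of bright rim: radial max gradient
    pts=[]
    im=cv2.GaussianBlur(im,(0,0),.7).astype(np.float32)
    C=np.array([*at(n,*c0,.11),.11])
    for a in np.linspace(0,2*np.pi,72,endpoint=False):
        rs=np.arange(.028,.038,.0004)
        q=np.array([px(n,C+[k*np.cos(a),k*np.sin(a),0]) for k in rs],np.float32)
        v=cv2.remap(im,q[:,0].copy(),q[:,1].copy(),1).ravel(); g=np.diff(v); i=g.argmax()
        if g[i]>1.5 and 0<i<len(g)-1: pts.append(q[i])
    w=np.array([at(n,*q,.11) for q in pts])
    from scipy.optimize import least_squares
    f=least_squares(lambda x:np.hypot(*(w-x[:2]).T)-x[2],[*C[:2],.033],loss="soft_l1",f_scale=.001)
    print(n,len(pts),f.x.round(4),np.abs(f.fun).mean())
E
```

```text
0.0345 [319.39507778  94.79299443]
-0.0055 [317.76153853 112.38678547]
-0.0555 [315.83835078 133.1001924 ]
top 72 [ 0.6382 -0.2043  0.0324] 0.000486812962986866Traceback (most recent call last):
  File "<stdin>", line 13, in <module>
  File "h.py", line 10, in px
    c=env.camera_info(n); f=210/np.tan(np.radians(c["fovy"])/2)
ValueError: time passes only in moves, steps and waits
```

Request:
send_rows --slide '[[-0.06, 0.01, 0], [-0.15, 0.024, 0], [-0.26, 0.04, 0], [-0.37, 0.058, 0.002], [-0.48, 0.075, 0.004], [-0.59, 0.092, 0.004], [-0.7, 0.109, 0.006], [-0.8, 0.125, 0.008], [-0.89, 0.139, 0.008], [-0.95, 0.148, 0.008]]' --angular '[[0, 0, 0], [0, 0, 0], [0, 0, 0], [0, 0, 0], [0, 0, 0], [0, 0, 0], [0, 0, 0], [0, 0, 0], [0, 0, 0], [0, 0, 0]]'

```text
clock: 6.3
ee_pos: [0.6291, -0.1916, 0.2532]
orientation: [-1.833, -2.548, 0.002]
force: [0.3, -0.5, -1.1]
opening: 0.362
finger_force: 44.7
```

I sent that move alongside a running script by mistake. From here on I'll run one thing at a time.

```bash
cat > fit.py <<'E'
from h import *
import cv2
from scipy.optimize import least_squares
def fit(n,im,c0):
    im=cv2.GaussianBlur(im,(0,0),.7).astype(np.float32); pts=[]; C=np.array([*at(n,*c0,.11),.11])
    for a in np.linspace(0,2*np.pi,72,endpoint=False):
        q=np.array([px(n,C+[k*np.cos(a),k*np.sin(a),0]) for k in np.arange(.028,.038,.0004)],np.float32)
        g=np.diff(cv2.remap(im,q[:,0].copy(),q[:,1].copy(),1).ravel()); i=g.argmax()
        if g[i]>1.5 and 0<i<len(g)-1: pts.append(at(n,*q[i],.11))
    w=np.array(pts)
    f=least_squares(lambda x:np.hypot(*(w-x[:2]).T)-x[2],[*C[:2],.033],loss="soft_l1",f_scale=.001)
    print(n,len(w),f.x.round(4),np.abs(f.fun).mean())
E
python3 - <<'E'
from fit import *
fit("scene",cv2.imread("pics/scene0.png",0),(197.4,271.9))
go([.6385,-.2035,.23],1.9)
s=env.grab_frame('scene')[130:340,120:310,::-1];t=env.grab_frame('top')[90:300,270:460,::-1]
cv2.imwrite('pics/g3.png',cv2.resize(np.hstack([s,t]),None,fx=2,fy=2,interpolation=2))
p=env.get_obs()["ee_pos"]
print([px("scene",p+[0,0,d]).round(1) for d in(-.0055,-.0555)])
E
```

```text
scene 57 [ 0.6376 -0.2055  0.0325] 0.00043016208860060986
slide [-0.0357  0.0129  0.0579] ang [-0.0027 -0.0019 -0.0055]
6.3 [ 0.6291 -0.1916  0.2532] [ 0.3 -0.5 -1.1] 0.36221988914340286 44.689403668528485
[array([193.9, 204.7]), array([196.7, 228.6])]
```

View pics/g3.png

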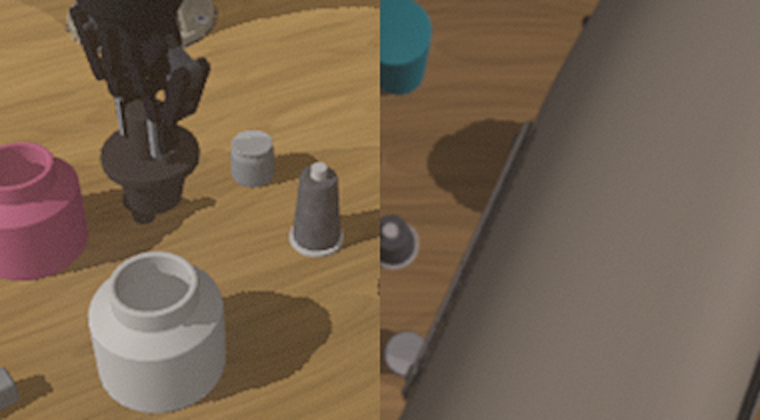

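The stopper's foot is just right of and behind the jar. The mouth fits agree at (0.638,-0.205), with radius 32.5 mm against the 33 expected.

Request:
send_rows --slide '[[-0.01, 0.004, 0.01], [-0.02, 0.008, 0.03], [-0.03, 0.011, 0.06], [-0.038, 0.013, 0.09], [-0.039, 0.013, 0.12], [-0.039, 0.013, 0.14], [-0.039, 0.013, 0.145], [-0.039, 0.013, 0.145]]' --angular '[[0, 0, 0], [0, 0, 0], [0, 0, 0], [0, 0, 0], [0, 0, 0], [0, 0, 0], [0, 0, 0], [0, 0, 0]]'

```text
clock: 7.2
ee_pos: [0.6388, -0.2021, 0.1977]
orientation: [-1.832, -2.551, 0.0]
force: [0.7, -0.4, -0.3]
opening: 0.36
finger_force: 44.8
```

```bash
python3 - <<'E'
from fit import *
go([.638,-.205,.13],1.9)
s=env.grab_frame('scene')[180:340,120:310,::-1]
cv2.imwrite('pics/g4.png',cv2.resize(s,None,fx=3.5,fy=3.5,interpolation=2))
p=env.get_obs()["ee_pos"]
print([px("scene",p+[0,0,d]).round(1) for d in(-.0055,-.0555)],px("scene",[.638,-.205,.11]))
E
```

```text
slide [-0.0063 -0.004   0.1693] ang [-0.0005 -0.0004 -0.0036]
7.2 [ 0.6388 -0.2021  0.1977] [ 0.7 -0.4 -0.3] 0.3597686168122645 44.76711619267462
[array([193.2, 235.9]), array([196. , 257.7])] [195.93290832 271.17753424]
```

View pics/g4.png

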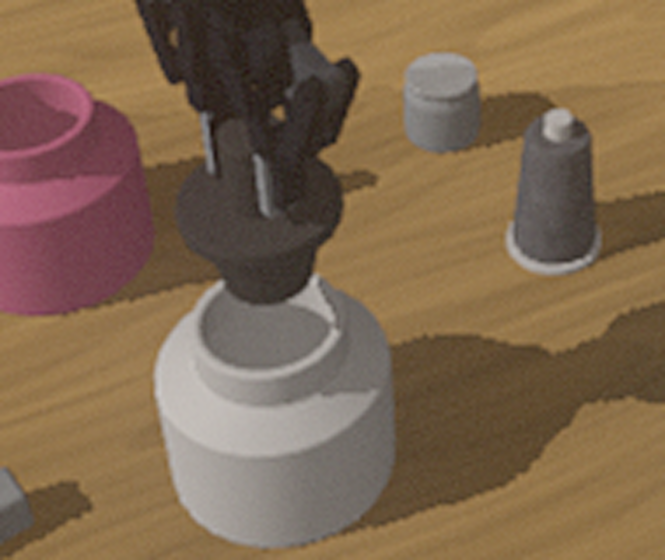

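The foot is centred over the mouth: about (268,280) in the crop, with the rim centre at (270,325). I'll lower it with a 3 mm correction.

Request:
send_rows --slide '[[-0.006, -0.004, 0], [-0.006, -0.004, 0.02], [-0.006, -0.004, 0.045], [-0.006, -0.004, 0.07], [-0.006, -0.004, 0.09], [-0.006, -0.004, 0.105], [-0.006, -0.004, 0.12], [-0.006, -0.004, 0.13], [-0.006, -0.004, 0.13]]' --angular '[[0, 0, 0], [0, 0, 0], [0, 0, 0], [0, 0, 0], [0, 0, 0], [0, 0, 0], [0, 0, 0], [0, 0, 0], [0, 0, 0]]'

```text
clock: 8.15
ee_pos: [0.638, -0.205, 0.1454]
orientation: [-1.832, -2.551, 0.0]
force: [0.3, -0.8, -0.6]
opening: 0.36
finger_force: 44.8
```

```bash
python3 - <<'E'
from fit import *
go([.638,-.205,.126],1.9)
s=env.grab_frame('scene')[180:340,120:310,::-1]
cv2.imwrite('pics/g5.png',cv2.resize(s,None,fx=3.5,fy=3.5,interpolation=2))
E
```

```text
slide [-0.      0.      0.0485] ang [-0.0007 -0.0006 -0.0037]
8.15 [ 0.638  -0.205   0.1454] [ 0.3 -0.8 -0.6] 0.3599681503225549 44.77335462480369
```

View pics/g5.png

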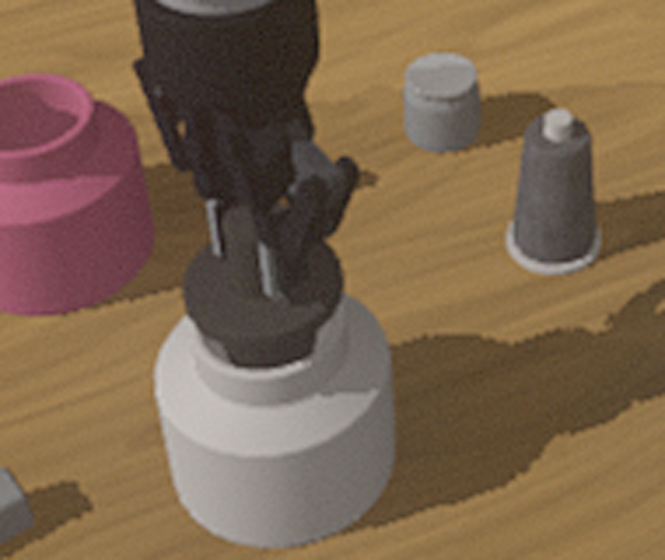

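The taper is partway into the neck, well centred (flange at about (263,285) above the neck at (270,340)), and there is no contact force. I'll lower it in gentle steps to the seat.

Request:
send_rows --slide '[[0, 0, 0.008], [0, 0, 0.016], [0, 0, 0.024], [0, 0, 0.03], [0, 0, 0.036], [0, 0, 0.04], [0, 0, 0.04], [0, 0, 0.04]]' --angular '[[0, 0, 0], [0, 0, 0], [0, 0, 0], [0, 0, 0], [0, 0, 0], [0, 0, 0], [0, 0, 0], [0, 0, 0]]'

```text
clock: 9.0
ee_pos: [0.6383, -0.2051, 0.1301]
orientation: [1.832, 2.552, -0.0]
force: [0.3, -1.0, -1.5]
opening: 0.362
finger_force: 44.8
```

Request:
send_rows --slide '[[0, 0, 0.003], [0, 0, 0.006], [0, 0, 0.009], [0, 0, 0.011], [0, 0, 0.011]]' --angular '[[0, 0, 0], [0, 0, 0], [0, 0, 0], [0, 0, 0], [0, 0, 0]]'

```text
clock: 9.5
ee_pos: [0.6383, -0.2051, 0.1256]
orientation: [-1.832, -2.552, 0.0]
force: [-0.7, -1.3, 0.0]
opening: 0.357
finger_force: 44.8
```

Request:
send_rows --slide '[[0, 0, 0.002], [0, 0, 0.004], [0, 0, 0.004], [0, 0, 0.004]]' --angular '[[0, 0, 0], [0, 0, 0], [0, 0, 0], [0, 0, 0]]'

```text
clock: 9.9
ee_pos: [0.6384, -0.2052, 0.1252]
orientation: [1.832, 2.551, 0.0]
force: [-2.6, 1.4, 6.2]
opening: 0.359
finger_force: 45.2
```

Request:
send_rows --slide '[[0, 0, 0.002], [0, 0, 0.004], [0, 0, 0.004]]' --angular '[[0, 0, 0], [0, 0, 0], [0, 0, 0]]'

```text
clock: 10.2
ee_pos: [0.6386, -0.2053, 0.1251]
orientation: [1.831, 2.55, 0.001]
force: [-5.1, 1.6, 11.9]
opening: 0.363
finger_force: 45.8
```

```bash
python3 - <<'E'
from fit import *
go([.638,-.205,.126],1.9)
s=env.grab_frame('scene')[200:320,140:260,::-1]
cv2.imwrite('pics/g6.png',cv2.resize(s,None,fx=5,fy=5,interpolation=2))
E
```

```text
slide [ 0.0011 -0.0011 -0.0024] ang [ 0.0016  0.0016 -0.0036]
10.2 [ 0.6386 -0.2053  0.1251] [-5.1  1.6 11.9] 0.3627591632946293 45.783917073276825
```

View pics/g6.png

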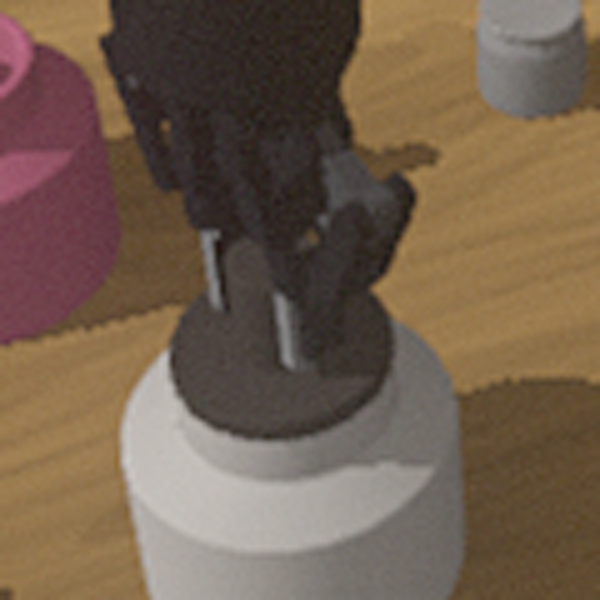

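The flange is resting on the rim: contact came at the expected height and the force is rising stiffly. I'll ease the press, then open.

Request:
send_rows --slide '[[0, 0, -0.002], [0, 0, -0.004], [0, 0, -0.004]]' --angular '[[0, 0, 0], [0, 0, 0], [0, 0, 0]]'

```text
clock: 10.55
ee_pos: [0.6384, -0.2052, 0.1252]
orientation: [1.832, 2.551, 0.0]
force: [-3.5, 0.9, 6.7]
opening: 0.361
finger_force: 45.5
```

Request:
send_rows --slide '[[0, 0, 0], [0, 0, 0], [0, 0, 0], [0, 0, 0], [0, 0, 0], [0, 0, 0], [0, 0, 0], [0, 0, 0], [0, 0, 0], [0, 0, 0]]' --angular '[[0, 0, 0], [0, 0, 0], [0, 0, 0], [0, 0, 0], [0, 0, 0], [0, 0, 0], [0, 0, 0], [0, 0, 0], [0, 0, 0], [0, 0, 0]]' --hand 1

```text
clock: 11.55
ee_pos: [0.6383, -0.2052, 0.1241]
orientation: [1.832, 2.552, -0.0]
force: [0.0, -0.1, 0.3]
opening: 1.001
finger_force: 0.0
```

Request:
send_rows --slide '[[0, 0, -0.02], [0, 0, -0.05], [0, 0, -0.09], [0, 0, -0.14], [0, 0, -0.2], [0, 0, -0.26], [0, 0, -0.32], [0, 0, -0.36], [0, 0, -0.38], [0, 0, -0.38]]' --angular '[[0, 0, 0], [0, 0, 0], [0, 0, 0], [0, 0, 0], [0, 0, 0], [0, 0, 0], [0, 0, 0], [0, 0, 0], [0, 0, 0], [0, 0, 0]]'

```text
clock: 12.55
ee_pos: [0.6389, -0.2054, 0.2782]
orientation: [1.83, 2.549, 0.001]
force: [1.0, -0.6, -0.3]
opening: 1.001
finger_force: 0.0
```

```bash
python3 - <<'E'
from fit import *
s=env.grab_frame('scene')[:,:,::-1]
a=cv2.resize(s[200:320,140:240],(500,600),interpolation=2);b=cv2.resize(s[120:320,150:250],(300,600))
cv2.imwrite('pics/g7.png',np.hstack([a,b]))
for d in(.03+.02,.01,0):print(d,px("scene",[.638,-.205,.11+d]).round(1))
E
```

```text
0.05 [193.3 250.5]
0.01 [195.4 267.2]
0 [195.9 271.2]
```

View pics/g7.png

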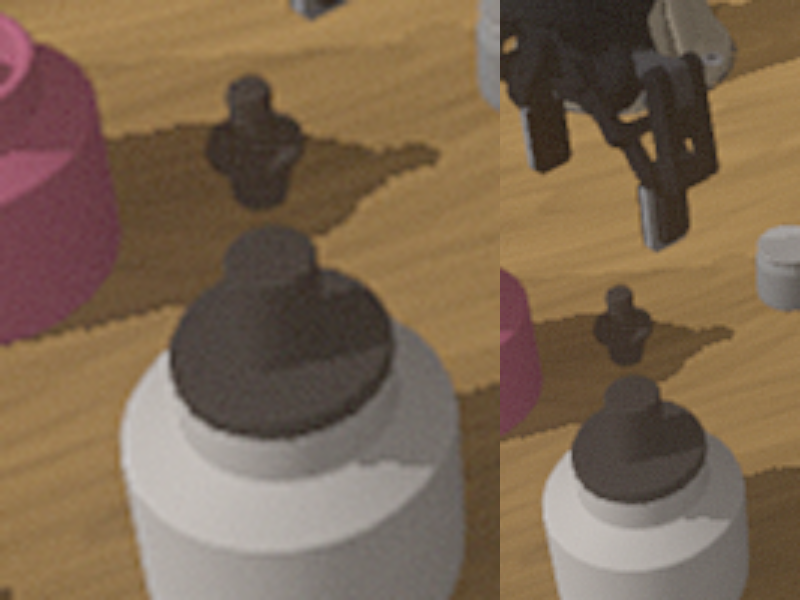

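The stopper is upright and seated: flange centre at about pixel (196,270), against roughly (196,269) expected when home, and knob top at (194,250). The gripper is clear, and the small stopper is still standing.

```bash
python3 -c "
from workcell import env
print(env.job_done())"
```

```text
the job is handed in; nothing more can be done
None
```

The large stopper is seated fully home in the white jar and released, and the job is handed in at about 12.6 s; one move was sent while a measuring script was still running, against the rules, with no visible effect.

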